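# Put three mixed-up vessels back on their own bench stations

### The arm

A 7-joint arm with a two-finger parallel gripper is mounted at the origin on the work surface. World frame = base frame: x ahead of the robot, y to its left, z up, the work surface at z = 0. Lengths are in m, angles in rad, forces in N, time in s.
With the tool pointing down it reaches from about 0.4 to 0.85 m from the base axis. Payload 6.9 kg.
Tool frame: the origin (TCP) lies midway between the tips of the shut fingers; the grasp point (between the pads) lies 19 mm behind it; z points along the fingers, y is the direction in which the jaws open and shut (so a half turn about z gives the same grasp; the last joint's range is limited). The gripper opens to 85 mm and grips with 20 to 120 N. Pads are 22 mm wide; open, the fingers measure 114 mm over their backs; the gripper's body (76 mm by 85 mm) begins 54 mm behind the grasp point. The pads swing forward as they close: fully open they stand 13 mm farther back than shut.
Start: joints at [1.264, 0.507, -0.238, 1.5, 0.126, 1.149, -0.155], TCP at [0.251, -0.573, 0.231] pointing down, gripper open.
Joint ranges: [-3.08, 3.08], [-0.24, 2.05], [-1.43, 1.35], [0, 2.5], [-1.52, 4.66], [0.17, 1.96], [-2.89, 2.89]. Speed limits (rad/s): [2.39, 2.39, 3.14, 3.14, 3.14, 3.14, 3.14].

### API

Orientations are given as a unit quaternion [x, y, z, w].
In Python, from rig import state, snapshot, calibration, finish_job, boxes_of gives the robot as it stands.
- The arm moves only by the tool play_rows, never from a script. Its argument "motion" is a list that holds one entry, the list of rows, each a list of 4 numbers: the shift along the tool's x, y, z each as a share of 0.04 m, from -1 to 1, then the turn about the tool's z as a share of 6 degrees, from -1 to 1. In form: [[[tx, ty, tz, turn], ...]]. A call has 1 to 20 rows; each row shifts and turns the pose as measured when the row begins, along the tool's axes as they then stand; what a row does not reach is not made up. A row lasts 1/12 s, in which the tool goes at most 41.7 mm and 7.16 degrees, less where a joint would pass 70% of its speed; a pose out of reach is approached as far as the arm can. A call with a number of a shift or a turn outside -1 to 1 is refused whole. A call with a gripper value outside its range is refused whole. "claw" is the opening, from 0 (shut) to 1 (fully open), set as the call begins (left out, the last holds). The fingers move at their own pace and stop on an object; "squeeze" is the grip in N (left out, the last holds). Time passes only in rows, so rows that do not move let the fingers close. It gives the time, the measured TCP pose, the force and the opening at its end, in the units of the state.
- state(): the state, without advancing time (a new reading comes with each control period).
- snapshot(name): name is "scene" or "top" or "wrist"; returns (picture, depth): 400x640x3 uint8, red, green, blue; 400x640 float32, m along the optical axis (not along the pixel's ray), 0 where there is no reading.
- calibration(name): a dict with "intrinsics" (3x3 intrinsics, pixels), "camera_from_world" (4x4, takes a point from world to camera coordinates); the wrist camera has in their place "tool_from_camera" (4x4, takes a point from camera to tool coordinates, whose origin is the TCP and whose axes are the flange's). Camera axes: x right, y up, looking along -z (the intrinsics and any distortion apply to the point x, -y, -z); pixel columns grow to the right and rows downward; lengths in m; the calibration is good to about 2 mm. A picture is of the moment at which its call begins: read the wrist's pose just before it. calibration takes no time and is no camera call.
- finish_job(): hands the job in, once; it reports no verdict.
Trained networks look in the newest picture that a camera, given by its name, has taken for a name from the list of things; names that differ only in an ending like _2 or _b are one class to them, and where a whole thing is asked for, a point or a joint stands for the part that bears it (a point fixed in the world has none). Each returns a list of dicts, best first, with "score" (0 to 1); they miss things now and then, are a little off and sometimes report something else, mostly with a low value. They report only what shows in the picture. A call takes as long as a camera call. They do not tell look-alikes from the thing itself.
- boxes_of(name, camera): "box" ([left, top, right, bottom] in pixels, round what is visible of it).
The state is a dict: "t": time; "q": joint angles; "joint_vel": joint speeds; "joint_efforts": joint torques, N m; "eef_pos": TCP position; "eef_rot": TCP orientation; "contact_force": force on the tool from outside, world axes, zero at the start; "torque": the same for the moment, N m; "gripper_width": finger opening in m.
Only numpy, scipy, OpenCV 4.12 (cv2) and the standard library are available. Lean on these libraries where they do the work, as an engineer would, in place of code of your own. Each camera call takes 0.05 s, during which the arm holds its last target.

### The job

Beside the spectrometer the vessels stand on the wrong stations. Put the steel jar on the balance's pan, the beaker on the stirrer's plate and the square bottle in the spill tray, each upright and in the centre of its place; the grey mat is free for parking one on the way. Keep the vessels upright, set them down rather than dropping them, and leave the wash bottle and the small vial where they stand.

Things in the scene. Friction and masses are not known exactly. Their poses are not given: they have to be found in the camera images.
- jar: Squat round steel sample jar with a slightly wider, flat black screw lid: body 60 mm diameter, 34 mm high; lid 63 mm diameter and 12 mm thick; 46 mm high in all, about 150 g. Closed, rigid. Origin: centre of its underside; z up along its axis. Belongs on the balance.
- beaker: Open white plastic beaker, 80 mm high, 54 mm diameter at the foot and 56 mm at the rim, wall 3 mm, with a tiny spout on its +x side; empty, about 80 g. Origin: centre of its underside; z up along its axis. Belongs on the stirrer.
- bottle: Closed square reagent bottle of amber glass with a paper label: body 50 x 50 mm and 70 mm high with flat sides facing its own +-x and +-y, then a sloping shoulder to 80 mm, then a round white cap 36 mm diameter from 80 to 100 mm (its top). About 180 g. Origin: centre of its underside; z up. Belongs in the spill tray.
- balance: Low cream laboratory balance, fixed to the bench, 185 mm long and 140 mm wide; its housing is 48 mm high, with a display panel (52 mm high) towards its own -x end; a round steel pan 110 mm in diameter whose flat top is 60 mm above the bench, rigid. The housing runs from x = -110 to +76 mm and y = +-70 mm. Origin: on the bench, straight below the centre of the pan; z up.
- stirrer: Small grey magnetic stirrer, fixed to the bench, 150 mm long and 120 mm wide, housing 44 mm high, with one black knob low on its -x face (reaching to x = -102 mm); a round white plate 112 mm in diameter whose flat top is 51 mm above the bench. The housing runs from x = -92 to +58 mm and y = +-60 mm. Origin: on the bench, straight below the centre of the plate; z up.
- tray: Shallow square steel spill tray, fixed to the bench, 140 x 140 mm outside, rim 10 mm high and 4 mm thick; its floor is 4 mm above the bench. Origin: on the bench, under its centre; z up.
- mat: Plain grey square mat, 130 x 130 mm and 4 mm thick, fixed to the bench and empty at the start: the free spot. Origin: on the bench, under its centre; z up.
- washbottle: Bystander to leave alone: white round wash bottle, 60 mm diameter, red cap, 136 mm high, with a thin red spout bent over to its +x side, reaching 50 mm out and 163 mm high. Stands loose on the bench. Origin: centre of its underside.
- vial: Bystander to leave alone: small glass vial, 28 mm diameter, with a black cap, 54 mm high. Stands loose on the bench. Origin: centre of its underside.
There are look-alikes about, which are no part of the job. Leave any purple or red look-alike of the bottle alone.

How it is judged:
At the end, for the whole second after the job is handed in: The jar stands upright on the balance's pan, the beaker on the stirrer's plate and the bottle on the spill tray's floor, each with its centre within 15 mm of the centre of its place, within 5 mm of the right height, tilted less than 0.1 rad and at rest (horizontal distance between jar and balance below 0.015 m and z of jar in the frame of balance between 0.055 and 0.065 m and angle between each of jar, beaker, bottle's own z axis and vertical below 0.1 rad and linear speed of each of jar, beaker, bottle below 0.02 m/s and horizontal distance between beaker and stirrer below 0.015 m and z of beaker in the frame of stirrer between 0.046 and 0.056 m and horizontal distance between bottle and tray below 0.015 m and z of bottle in the frame of tray between -0.001 and 0.009 m); the robot touches nothing.
It fails at once if a vessel is tipped more than about 35 degrees (angle between any of jar, beaker, bottle's own z axis and vertical above 0.6 rad).
It fails at once if a vessel is dropped (falls free faster than 0.7 m/s, that is more than about 25 mm) ((contact force between the fingers and jar below 0.05 N and linear speed of jar above 0.7 m/s) or (contact force between the fingers and beaker below 0.05 N and linear speed of beaker above 0.7 m/s) or (contact force between the fingers and bottle below 0.05 N and linear speed of bottle above 0.7 m/s)).
It fails at once if the wash bottle is pushed more than 30 mm or knocked over (distance of washbottle from where it was at the start of the episode above 0.03 m or angle between washbottle's own z axis and vertical above 0.5 rad).
It fails at once if the sample vial is pushed more than 30 mm or knocked over (distance of vial from where it was at the start of the episode above 0.03 m or angle between vial's own z axis and vertical above 0.5 rad).
It also fails if it takes over 109 s, if anything falls off the work surface, if the arm or the gripper's body presses on something with over 40 N, if the wrist force passes 120 N, or if a joint passes its speed limit or range.

## Working session

There is one attempt and no reset: what is moved stays moved. The work goes in short steps, Python scripts to look and compute and a tool call to move; the robot and the scene stay as the last step left them, time stands still between calls to the robot, and variables do not carry over. Pictures are saved under pics/ and viewed, and the job is handed in when it is done.

Besides the shell and the picture viewer there is one more tool, called as name(argument=value, ...) on one line, values as JSON. play_rows: Moves the arm, as the interface text tells. Its arguments: {"type":"object","properties":{"motion":{"type":"array"},"claw":{"type":"number"},"squeeze":{"type":"number"}},"required":["motion"]}

```bash
mkdir -p pics; ls
python3 - <<'E'
from rig import *
import cv2,numpy as np
print(state())
for n in ["scene","top","wrist"]:
    p,d=snapshot(n); np.savez(f"pics/{n}0.npz",p=p,d=d); cv2.imwrite(f"pics/{n}0.png",p[...,::-1])
    print(n,calibration(n))
    if n!="wrist":
        for o in "jar beaker bottle balance stirrer tray mat washbottle vial".split():
            print(o,[(np.round(b["box"]).tolist(),round(b["score"],2)) for b in boxes_of(o,n)])
E
```

```text
pics
{'t': 0.0, 'q': array([ 1.26351956,  0.50834621, -0.23750118,  1.50111287,  0.12573449,
        1.14890318, -0.15477846]), 'joint_vel': array([ 9.57679715e-04, -2.38531810e-04,  4.75903044e-04, -6.02043322e-04,
        1.13326073e-03,  6.61436086e-04, -7.29540735e-05]), 'joint_efforts': array([-1.16791518e-03, -6.20601940e+01, -2.18693018e+00, -2.49661875e+01,
        1.27903250e-02,  1.18038920e-02,  4.10764005e-05]), 'eef_pos': array([ 0.2504303 , -0.57209655,  0.23043056]), 'eef_rot': array([ 9.78773943e-01,  2.04940915e-01, -2.18100405e-04, -8.61747412e-04]), 'contact_force': array([-0.16726891,  0.76106846,  0.32840967]), 'torque': array([-0.01522464,  0.01243018,  0.03389889]), 'gripper_width': 0.0851372752666806}
scene {'intrinsics': array([[469.19595881,   0.        , 319.96942336],
       [  0.        , 469.19595881, 198.39424519],
       [  0.        ,   0.        ,   1.        ]]), 'camera_from_world': array([[-0.88148218,  0.47218956,  0.00511696,  0.46801356],
       [-0.40013035, -0.75262895,  0.52292005,  0.12371017],
       [ 0.25076856,  0.45889725,  0.85236638,
[... 1531 characters left out ...]
3.0, 247.0, 260.0], 0.41)]
mat [([138.0, 180.0, 196.0, 236.0], 0.94)]
washbottle [([163.0, 99.0, 199.0, 141.0], 0.66)]
vial [([236.0, 252.0, 245.0, 260.0], 0.62)]
wrist {'intrinsics': array([[295.15642685,   0.        , 315.25580416],
       [  0.        , 295.15642685, 200.17441924],
       [  0.        ,   0.        ,   1.        ]]), 'tool_from_camera': array([[-3.97828534e-04,  9.55858201e-01,  2.93828082e-01,
         7.53505350e-02],
       [ 9.99999903e-01,  4.35428698e-04, -6.25522115e-05,
        -8.13834061e-04],
       [-1.87732224e-04,  2.93828029e-01, -9.55858281e-01,
        -1.42750955e-01],
       [ 0.00000000e+00,  0.00000000e+00,  0.00000000e+00,
         1.00000000e+00]])}
```

View pics/scene0.png

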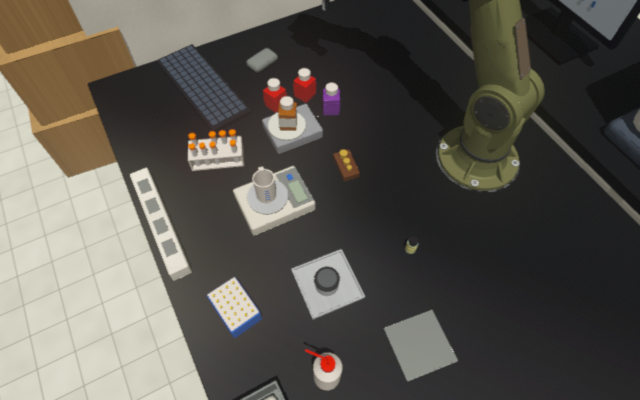

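View pics/top0.png

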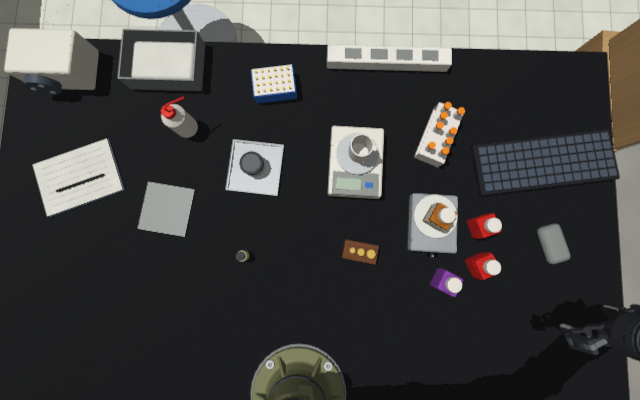

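```bash
cat > h.py <<'E'
import numpy as np,cv2
from rig import *
def cloud(d,n,pose=None):
    c=calibration(n);K=c["intrinsics"]
    v,u=np.mgrid[:400,:640]
    P=np.stack([(u-K[0,2])/K[0,0]*d,-(v-K[1,2])/K[1,1]*d,-d],-1)
    if n!="wrist":
        T=np.linalg.inv(c["camera_from_world"])
    else: T=pose@c["tool_from_camera"]
    W=P@T[:3,:3].T+T[:3,3]; W[d==0]=np.nan
    return W
def pose(s=None):
    from scipy.spatial.transform import Rotation as R
    s=s or state();T=np.eye(4);T[:3,:3]=R.from_quat(s["eef_rot"]).as_matrix();T[:3,3]=s["eef_pos"];return T
E
python3 - <<'E'
from h import *
z=np.load("pics/top0.npz");W=cloud(z["d"],"top");p=z["p"]
# height map raster
big=cv2.resize(p[90:310,120:520],None,fx=2,fy=2,interpolation=cv2.INTER_CUBIC);cv2.imwrite("pics/topbig.png",big[...,::-1])
z2=np.load("pics/scene0.npz");cv2.imwrite("pics/scbig.png",cv2.resize(z2["p"][60:200,220:380],None,fx=4.5,fy=4.2,interpolation=cv2.INTER_CUBIC)[...,::-1])
def st(name,b,lo,hi):
    l,t,r,bo=b;w=W[t:bo,l:r].reshape(-1,3);w=w[(w[:,2]>lo)&(w[:,2]<hi)]
    if len(w)<5: print(name,len(w));return
    (c,s,a)=cv2.minAreaRect((w[:,:2]*1000).astype(np.float32))
    print(name,len(w),"med",np.round(np.median(w,0),3),"rect c",np.round(c,1),np.round(s,1),round(a,1))
st("jar",(235,145,270,185),.04,.06)
st("beaker",(345,130,385,172),.12,.16)
for b in [(464,252,501,277),(424,206,456,231),(467,214,501,240),(428,271,464,298)]: st("bot",b,.08,.2)
st("balance",(320,115,392,205),.035,.075)
st("stir",(400,188,465,268),.03,.056)
st("tray",(222,132,290,203),.002,.015)
st("mat",(132,174,202,242),.002,.008)
st("wash",(155,95,205,145),.1,.15)
st("vial",(230,246,251,265),.04,.07)
E
```

```text
jar 452 med [0.587 0.138 0.051] rect c [586.4 138.8] [60.8 60.2] 88.8
beaker 198 med [ 0.619 -0.143  0.138] rect c [ 619.5 -140.1] [54.8 55.7] 31.0
bot 221 med [ 0.34  -0.461  0.1  ] rect c [ 338.2 -462.8] [35.6 34.9] 43.8
bot 542 med [ 0.454 -0.329  0.125] rect c [ 457.4 -338. ] [50.5 50.8] 60.2
bot 203 med [ 0.441 -0.465  0.1  ] rect c [ 440.9 -467.4] [34.2 33.3] 2.9
bot 209 med [ 0.295 -0.369  0.1  ] rect c [ 295.6 -369.8] [34.  34.1] 88.7
balance 3263 med [ 0.587 -0.131  0.051] rect c [ 601.1 -136. ] [140.2 185.3] 88.3
stir 2091 med [ 0.425 -0.327  0.046] rect c [ 439.6 -340.6] [120.5 159.8] 87.7
tray 2261 med [0.578 0.127 0.004] rect c [586.4 136.7] [195.7 185.4] 2.2
mat 2263 med [0.463 0.371 0.004] rect c [466.9 372.3] [183.1 191. ] 2.9
wash 422 med [0.685 0.324 0.112] rect c [697.1 326.3] [52.3 71.9] 70.2
vial 87 med [0.346 0.152 0.054] rect c [344.8 154.2] [24.  23.3] 47.8
```

The scene picture shows the jar in the tray (327,280), the beaker on the balance (264,185) and the amber bottle on the stirrer (288,115). The red and purple look-alikes stand around the stirrer, and the mat at (420,345) is free. Next I'll refine the centres and yaws.

View pics/topbig.png

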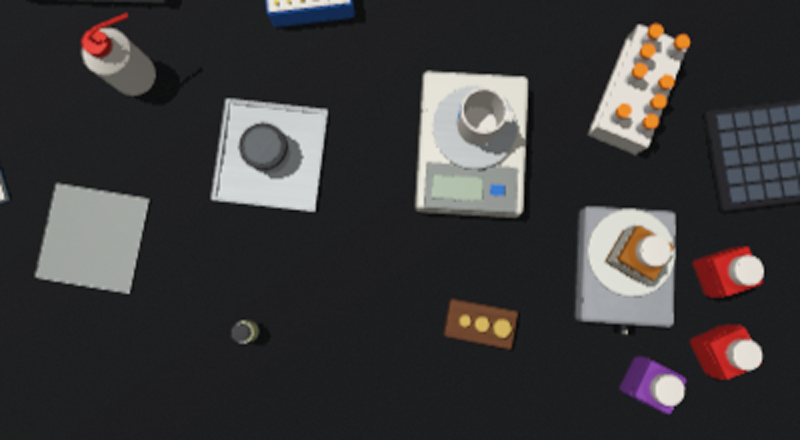

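Run:
```python
from h import *
from scipy.optimize import minimize
z=np.load("pics/top0.npz");W=cloud(z["d"],"top")
zs=np.load("pics/scene0.npz");S=cloud(zs["d"],"scene")
def sel(W,c,r,lo,hi):
    w=W.reshape(-1,3);return w[(abs(w[:,0]-c[0])<r)&(abs(w[:,1]-c[1])<r)&(w[:,2]>lo)&(w[:,2]<hi)]
def rect(n,c,r,lo,hi):
  for nm,X in(("top",W),("scene",S)):
    w=sel(X,c,r,lo,hi)
    if len(w)<10: print(n,nm,len(w));continue
    cc,s,a=cv2.minAreaRect((w[:,:2]*1000).astype(np.float32)); m=(w[:,:2].max(0)+w[:,:2].min(0))/2
    print(n,nm,len(w),np.round(cc,1),np.round(s,1),round(a,1),"z",np.round(np.percentile(w[:,2],[10,50,90]),4))
rect("jarlid",(.587,.138),.05,.043,.06)
rect("beaker",(.619,-.14),.04,.125,.16)
rect("pan",(.618,-.137),.057,.0565,.066)
rect("bal",(.605,-.136),.13,.04,.075)
rect("stir",(.44,-.34),.11,.04,.056)
rect("plate",(.455,-.34),.0575,.0485,.056)
rect("bot body",(.457,-.338),.04,.08,.145)
rect("cap",(.457,-.338),.04,.142,.16)
rect("rim",(.587,.135),.085,.0065,.015)
rect("mat",(.465,.371),.085,.0026,.008)
rect("vial",(.345,.154),.04,.04,.07)
# mat / tray by brightness in top
g=cv2.cvtColor(z["p"],cv2.COLOR_RGB2GRAY)
for n,(l,t,r,b),o,zz in(("mat",(130,172,205,245),None,.004),("tray",(220,130,292,206),None,.010)):
    m=np.zeros_like(g);m[t:b,l:r]=(g[t:b,l:r]>70)
    w=W[m>0];w=w[~np.isnan(w[:,0])]
    cc,s,a=cv2.minAreaRect((w[:,:2]*1000).astype(np.float32));print(n,np.round(cc,1),np.round(s,1),a)
```

```text
jarlid top 443 [587.1 138.7] [60.7 59. ] 89.3 z [0.0483 0.0506 0.0531]
jarlid scene 502 [591.  142.5] [62.9 58.7] 60.7 z [0.0474 0.0506 0.0533]
beaker top 169 [ 619.6 -140. ] [54.6 55.7] 31.0 z [0.1294 0.1391 0.1419]
beaker scene 209 [ 622.2 -137.1] [55.4 55.3] 36.7 z [0.1274 0.1366 0.1414]
pan top 916 [ 616.2 -135.1] [108.2 103.9] 60.2 z [0.0584 0.0607 0.0635]
pan scene 669 [ 620.8 -127.8] [ 99.5 110.2] 76.1 z [0.058  0.0603 0.063 ]
bal top 3249 [ 601.2 -136. ] [140.2 185.3] 88.3 z [0.0466 0.0513 0.0619]
bal scene 2604 [ 604.5 -132.1] [142.7 185. ] 89.0 z [0.0459 0.051  0.0613]
stir top 2036 [ 425.9 -365.5] [170.7 185. ] 87.8 z [0.0423 0.0463 0.0527]
stir scene 1200 [ 425.8 -363.6] [176.3 192. ] 88.0 z [0.0418 0.047  0.053 ]
plate top 796 [ 458.6 -341.1] [105.4 111. ] 1.5 z [0.0495 0.0515 0.0537]
plate scene 413 [ 460.2 -339.1] [110.5 103.8] 89.3 z [0.0493 0.0514 0.0542]
bot body top 377 [ 457.5 -338.6] [51.5 51.5] 60.2 z [0.0919 0.1204 0.1283]
bot body scene 357 [ 459.7 -335.6] [57.2 50.1] 60.7 z [0.0869 0.1177 0.1327]
cap top 204 [ 456.8 -337.7] [34.2 34.2] 57.5 z [0.1486 0.1511 0.1533]
cap scene 120 [ 460.6 -334.1] [35.8 34.4] 60.4 z [0.1457 0.1504 0.1527]
rim top 504 [583.6 136.8] [140.8 140.6] 85.3 z [0.0068 0.009  0.0123]
rim scene 742 [590.3 138.8] [143.9 163.8] 87.1 z [0.0068 0.0087 0.012 ]
mat top 1855 [465.5 370.1] [167.6 169.7] 89.4 z [0.003  0.0043 0.0063]
mat scene 2622 [465. 371.] [169.4 170. ] 90.0 z [0.003  0.0045 0.0067]
vial top 87 [344.8 154.2] [24.  23.3] 47.8 z [0.0426 0.0535 0.0562]
vial scene 89 [348.6 158.6] [25.1 24.8] 71.0 z [0.0427 0.053  0.0566]
mat [465.1 374.2] [135.7 132.5] 82.22647094726562
tray [586.8 139.2] [146.3 146.4] 84.96424865722656
```

View pics/scbig.png

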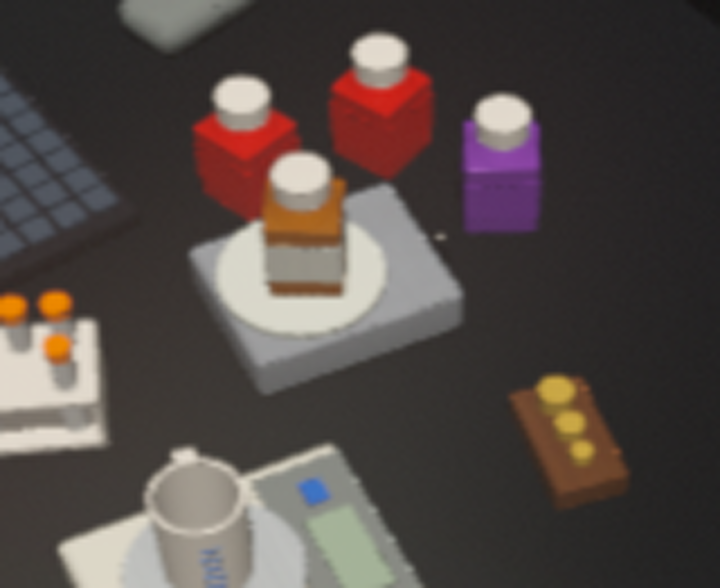

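```bash
cat >> h.py <<'E'
def go(x,y,z,tydeg=None):
    "print turn units then shift units in the tool frame after the turn"
    s=state();T=pose(s);a=np.degrees(np.arctan2(T[1,1],T[0,1]));
    tilt=np.degrees(np.arccos(-T[2,2]))
    turn=0
    if tydeg is not None:
        d=(tydeg-a+90)%180-90; turn=-d/6
        from scipy.spatial.transform import Rotation as R
        T[:3,:3]=R.from_euler("z",d,degrees=True).as_matrix()@T[:3,:3]
    v=T[:3,:3].T@(np.array([x,y,z])-T[:3,3])/.04
    print("t",round(s["t"],2),"pos",np.round(T[:3,3],4),"ty",round(a,1),"tilt",round(tilt,2),"| turn",round(turn,2),"shift",np.round(v,2),"q",np.round(s["q"],2),"F",np.round(s["contact_force"],1),"w",round(s["gripper_width"],4))
E
python3 -c "
from h import *
go(.459,-.336,.235,-30)"
```

```text
t 1.05 pos [ 0.2507 -0.5725  0.2313] ty -66.3 tilt 0.0 | turn -6.06 shift [ 7.72  1.55 -0.09] q [ 1.26  0.51 -0.24  1.5   0.13  1.15 -0.15] F [0.6 0.1 0.7] w 0.0852
```

play_rows(motion=[[[0,0,0,-1],[0,0,0,-1],[0,0,0,-1],[0,0,0,-1],[0,0,0,-1],[0,0,0,-1],[0.9,0.2,0,0],[0.9,0.2,0,0],[0.9,0.2,0,0],[0.9,0.2,0,0],[0.9,0.2,0,0],[0.9,0.2,0,0],[0.9,0.2,0,0],[0.5,0.1,0,0],[0,0,0,0],[0,0,0,0]]], claw=1, squeeze=50)

```text
t: 2.38
eef_pos: [0.4391, -0.3563, 0.2298]
eef_rot: [0.861, 0.509, -0.0, 0.001]
contact_force: [-0.8, -0.4, 0.7]
gripper_width: 0.0853
```

```bash
python3 -c "
from h import *
go(.459,-.336,.235,-30)
T=pose();p,d=snapshot('wrist');cv2.imwrite('pics/w1.png',p[...,::-1]);W=cloud(d,'wrist',T)
def rect(n,c,r,lo,hi):
    w=W.reshape(-1,3);w=w[(abs(w[:,0]-c[0])<r)&(abs(w[:,1]-c[1])<r)&(w[:,2]>lo)&(w[:,2]<hi)]
    if len(w)<10: print(n,len(w));return
    cc,s,a=cv2.minAreaRect((w[:,:2]*1000).astype(np.float32));print(n,len(w),np.round(cc,1),np.round(s,1),round(a,1),np.round(np.percentile(w[:,2],[10,50,90]),4))
rect('cap',(.458,-.337),.04,.142,.16)
rect('body',(.458,-.337),.04,.08,.125)
rect('plate',(.459,-.34),.0575,.0485,.056)
"
```

```text
t 2.38 pos [ 0.4391 -0.3563  0.2298] ty -28.8 tilt 0.12 | turn 0.19 shift [ 0.69  0.18 -0.13] q [ 0.94  0.43 -0.45  1.66  0.21  1.09 -0.08] F [-0.8 -0.4  0.7] w 0.0853
cap 1657 [ 457.8 -336.5] [34.9 34.8] 60.9 [0.1502 0.1512 0.1519]
body 1501 [ 457.7 -336.9] [50.6 50. ] 60.3 [0.1054 0.1209 0.1235]
plate 4534 [ 461.4 -339.4] [109.9 110.7] 1.5 [0.0503 0.0512 0.0522]
```

View pics/w1.png

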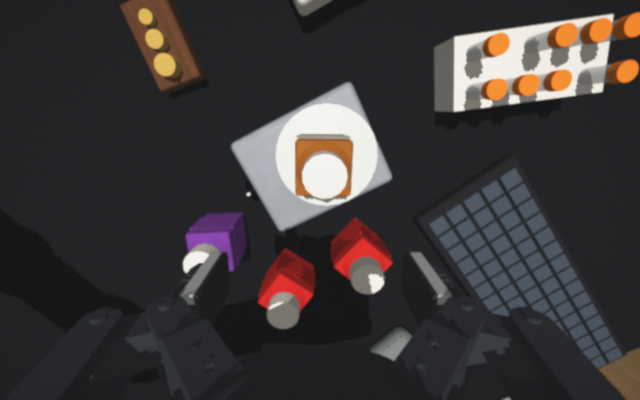

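The wrist view shows the amber bottle under its white cap at (324,170), square to the jaws. Depth puts it at (458,-337) mm, yaw 60°, which agrees with the fixed cameras.

play_rows(motion=[[[0.66,0.17,0,0.2],[0,0,0,0],[0,0,0,0]]])

```text
t: 2.68
eef_pos: [0.4553, -0.3406, 0.2296]
eef_rot: [0.868, 0.496, -0.001, 0.001]
contact_force: [-0.4, -0.3, 0.5]
gripper_width: 0.0855
```

```bash
python3 -c "
from h import *
go(.458,-.337,.084,-30)"
```

```text
t 2.68 pos [ 0.4553 -0.3406  0.2296] ty -30.5 tilt 0.23 | turn -0.09 shift [0.13 0.01 3.64] q [ 0.89  0.44 -0.45  1.65  0.21  1.09 -0.15] F [-0.4 -0.3  0.5] w 0.0855
```

play_rows(motion=[[[0.13,0,0.3,-0.1],[0,0,0.7,0],[0,0,0.7,0],[0,0,0.6,0],[0,0,0.5,0],[0,0,0.4,0],[0,0,0.3,0],[0,0,0,0],[0,0,0,0]]])

```text
t: 3.43
eef_pos: [0.4506, -0.3505, 0.0848]
eef_rot: [0.87, 0.493, -0.003, 0.004]
contact_force: [-0.5, 0.1, 0.5]
gripper_width: 0.0854
```

```bash
python3 -c "
from h import *
go(.458,-.337,.084,-30)"
```

```text
t 3.43 pos [ 0.4506 -0.3505  0.0848] ty -31.0 tilt 0.57 | turn -0.16 shift [ 0.39 -0.01  0.02] q [ 0.86  0.6  -0.38  1.84  0.32  0.77 -0.24] F [-0.5  0.1  0.5] w 0.0854
```

play_rows(motion=[[[0.3,0,0,-0.1],[0.09,0,0,0],[0,0,0,0],[0,0,0,0]]])

```text
t: 3.77
eef_pos: [0.4597, -0.3381, 0.0874]
eef_rot: [0.868, 0.497, -0.002, 0.006]
contact_force: [0.3, 0.4, 0.5]
gripper_width: 0.0857
```

```bash
python3 -c "
from h import *
go(.458,-.337,.084,-30)"
```

```text
t 3.77 pos [ 0.4597 -0.3381  0.0874] ty -30.5 tilt 0.72 | turn -0.08 shift [ 0.   -0.05  0.09] q [ 0.83  0.59 -0.38  1.84  0.32  0.77 -0.25] F [0.3 0.4 0.5] w 0.0857
```

play_rows(motion=[[[0,-0.05,0.08,0],[0,0,0,0],[0,0,0,0],[0,0,0,0],[0,0,0,0],[0,0,0,0],[0,0,0,0],[0,0,0,0]]], claw=0, squeeze=50)

```text
t: 4.43
eef_pos: [0.4587, -0.3372, 0.0858]
eef_rot: [0.868, 0.497, -0.002, 0.007]
contact_force: [0.0, 0.7, 0.5]
gripper_width: 0.0493
```

```bash
python3 -c "
from h import *
go(.458,-.337,.084,-30)"
```

```text
t 4.43 pos [ 0.4587 -0.3372  0.0858] ty -30.4 tilt 0.87 | turn -0.07 shift [-0.   -0.02  0.05] q [ 0.83  0.59 -0.38  1.85  0.32  0.76 -0.26] F [0.  0.7 0.5] w 0.0493
```

play_rows(motion=[[[0,0,-0.3,0],[0,0,-0.6,0],[0,0,-0.7,0],[0,0,-0.7,0],[0,0,-0.4,0]]])

```text
t: 4.85
eef_pos: [0.4547, -0.3339, 0.1918]
eef_rot: [0.868, 0.497, -0.004, 0.001]
contact_force: [0.5, -0.7, -1.5]
gripper_width: 0.0495
```

```bash
sed -i 's/"tilt",round(tilt,2)/"tilt",round(tilt,2),np.round(np.degrees(T[:2,2]),2)/' h.py; python3 -c "
from h import *
go(.464,.373,.18,)"
```

```text
t 4.85 pos [ 0.4547 -0.3339  0.1918] ty -30.4 tilt 0.5 [-0.34 -0.37] | turn 0 shift [15.36 -8.74  0.18] q [ 0.87  0.47 -0.44  1.72  0.24  1.01 -0.18] F [ 0.5 -0.7 -1.5] w 0.0495
```

play_rows(motion=[[[0.3,-0.2,0,0],[0.5,-0.3,0,0],[0.7,-0.4,0,0],[0.8,-0.46,0,0],[0.8,-0.46,0,0],[0.8,-0.46,0,0],[0.8,-0.46,0,0],[0.8,-0.46,0,0],[0.8,-0.46,0,0],[0.8,-0.46,0,0],[0.8,-0.46,0,0],[0.8,-0.46,0,0],[0.8,-0.46,0,0],[0.8,-0.46,0,0],[0.8,-0.46,0,0],[0.8,-0.46,0,0],[0.8,-0.46,0,0],[0.6,-0.3,0,0],[0.3,-0.2,0,0],[0.1,-0.1,0,0]]])

```text
t: 6.52
eef_pos: [0.4378, 0.3344, 0.1685]
eef_rot: [0.868, 0.496, -0.013, -0.001]
contact_force: [0.3, 0.2, -1.1]
gripper_width: 0.0494
```

```bash
python3 -c "
from h import *
go(.464,.373,.15,)"
```

```text
t 6.52 pos [0.4378 0.3344 0.1685] ty -30.5 tilt 1.5 [-1.37 -0.61] | turn 0 shift [1.17 0.08 0.44] q [-0.33  0.5  -0.55  1.76  0.29  0.99 -1.53] F [ 0.3  0.2 -1.1] w 0.0494
```

play_rows(motion=[[[0.5,0,0,0],[0.5,0,0.3,0],[0.25,0,0.6,0],[0.1,0,0.6,0],[0.1,0,0.5,0],[0.1,0,0.3,0]]])

```text
t: 7.02
eef_pos: [0.4617, 0.3882, 0.0697]
eef_rot: [0.867, 0.498, -0.014, -0.001]
contact_force: [0.2, -0.9, -0.2]
gripper_width: 0.0496
```

```bash
python3 -c "
from h import *
go(.464,.373,.04,)"
```

```text
t 7.02 pos [0.4617 0.3882 0.0697] ty -30.3 tilt 1.64 [-1.47 -0.74] | turn 0 shift [-0.28  0.25  0.74] q [-0.44  0.69 -0.49  1.73  0.39  0.86 -1.63] F [ 0.2 -0.9 -0.2] w 0.0496
```

play_rows(motion=[[[-0.2,0.2,0.3,0],[-0.05,0.05,0.25,0],[0,0,0.1,0],[0,0,0.05,0]]])

```text
t: 7.35
eef_pos: [0.4616, 0.3724, 0.039]
eef_rot: [0.867, 0.498, -0.017, -0.001]
contact_force: [-6.5, -7.0, 43.4]
gripper_width: 0.0492
```

```bash
python3 -c "
from h import *
go(.464,.373,.04,)"
```

```text
t 7.35 pos [0.4616 0.3724 0.039 ] ty -30.3 tilt 1.94 [-1.72 -0.9 ] | turn 0 shift [ 0.04  0.04 -0.03] q [-0.43  0.71 -0.47  1.77  0.42  0.79 -1.63] F [-6.5 -7.  43.4] w 0.0492
```

play_rows(motion=[[[0,0,-0.02,0],[0,0,0,0]]])

```text
t: 7.52
eef_pos: [0.4619, 0.3731, 0.0419]
eef_rot: [0.867, 0.498, -0.015, -0.001]
contact_force: [0.4, 0.1, -2.5]
gripper_width: 0.0493
```

play_rows(motion=[[[0,0,0,0],[0,0,0,0],[0,0,0,0],[0,0,0,0]]], claw=1)

```text
t: 7.85
eef_pos: [0.4623, 0.3738, 0.0433]
eef_rot: [0.867, 0.498, -0.014, -0.001]
contact_force: [-0.5, 0.1, -0.2]
gripper_width: 0.0852
```

```bash
python3 -c "
from h import *
go(.464,.373,.04,)"
```

```text
t 7.85 pos [0.4623 0.3738 0.0433] ty -30.3 tilt 1.62 [-1.47 -0.69] | turn 0 shift [0.01 0.05 0.08] q [-0.43  0.71 -0.47  1.77  0.41  0.79 -1.63] F [-0.5  0.1 -0.2] w 0.0852
```

play_rows(motion=[[[0,0,-0.4,0],[0,0,-0.7,0],[0,0,-0.9,0],[0,0,-0.9,0],[0,0,-0.9,0],[0,0,-0.5,0]]])

```text
t: 8.35
eef_pos: [0.4641, 0.3734, 0.2151]
eef_rot: [0.867, 0.498, -0.022, -0.001]
contact_force: [0.9, 0.2, -1.0]
gripper_width: 0.0853
```

```bash
python3 -c "
from h import *
go(.58,-.15,.22,)
go(.58,-.15,.22,-90)"
```

```text
t 8.35 pos [0.4641 0.3734 0.2151] ty -30.3 tilt 2.47 [-2.17 -1.17] | turn 0 shift [-9.85  9.09  0.04] q [-0.37  0.53 -0.56  1.56  0.28  1.17 -1.52] F [ 0.9  0.2 -1. ] w 0.0853
t 8.35 pos [0.4641 0.3734 0.2151] ty -30.3 tilt 2.47 [-2.11  1.29] | turn 9.96 shift [ 2.88 13.08 -0.52] q [-0.37  0.53 -0.56  1.56  0.28  1.17 -1.52] F [ 0.9  0.2 -1. ] w 0.0853
```

play_rows(motion=[[[-0.3,0.3,0,0],[-0.5,0.5,0,0],[-0.65,0.6,0,0],[-0.65,0.6,0,0],[-0.65,0.6,0,0],[-0.65,0.6,0,0],[-0.65,0.6,0,0],[-0.65,0.6,0,0],[-0.65,0.6,0,0],[-0.65,0.6,0,0],[-0.65,0.6,0,0],[-0.65,0.6,0,0],[-0.65,0.6,0,0],[-0.65,0.6,0,0],[-0.65,0.6,0,0],[-0.4,0.4,0,0],[-0.2,0.2,0,0],[0,0,0,0]]])

```text
t: 9.85
eef_pos: [0.5899, -0.1719, 0.2221]
eef_rot: [0.866, 0.5, -0.015, -0.003]
contact_force: [-0.6, 0.1, 0.7]
gripper_width: 0.0852
```

```bash
cat >> h.py <<'E'
def look(f,items):
    T=pose();p,d=snapshot('wrist');cv2.imwrite(f'pics/{f}.png',p[...,::-1]);W=cloud(d,'wrist',T);np.savez(f'pics/{f}.npz',W=W,p=p)
    for n,c,r,lo,hi in items:
        w=W.reshape(-1,3);w=w[(abs(w[:,0]-c[0])<r)&(abs(w[:,1]-c[1])<r)&(w[:,2]>lo)&(w[:,2]<hi)]
        if len(w)<10: print(n,len(w));continue
        cc,s,a=cv2.minAreaRect((w[:,:2]*1000).astype(np.float32));print(n,len(w),np.round(cc,1),np.round(s,1),round(a,1),np.round(np.percentile(w[:,2],[10,50,90]),4))
E
python3 -c "
from h import *
go(.621,-.1385,.22,)
look('w2',[('beaker',(.621,-.138),.04,.125,.16),('pan',(.62,-.135),.0575,.057,.066),('bal',(.605,-.135),.13,.04,.066)])"
```

```text
t 9.85 pos [ 0.5899 -0.1719  0.2221] ty -30.0 tilt 1.78 [-1.69 -0.55] | turn 0 shift [1.11 0.26 0.02] q [ 0.53  0.54 -0.49  1.52  0.28  1.18 -0.54] F [-0.6  0.1  0.7] w 0.0852
beaker 1449 [ 619.7 -138.5] [56.7 55. ] 35.4 [0.1297 0.1397 0.1408]
pan 6847 [ 619.2 -133.9] [108.2 109.1] 77.2 [0.0594 0.0605 0.0645]
bal 20240 [ 602.6 -134.1] [140.4 184. ] 88.2 [0.0474 0.0515 0.0614]
```

View pics/w2.png

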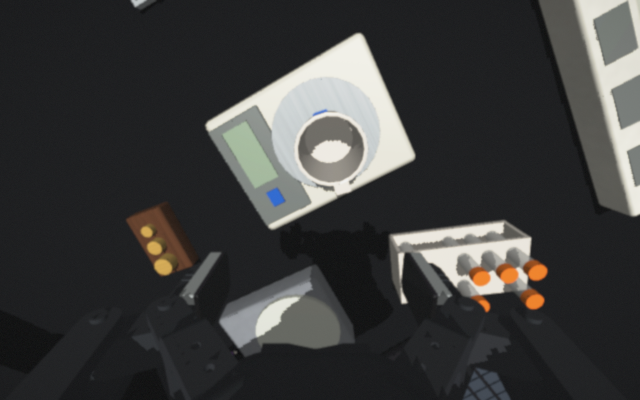

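The beaker is at (330,148) in the wrist view, with its spout 90° from the jaw axis, so the grasp is clear.

play_rows(motion=[[[0.5,0.1,0,0],[0.45,0.15,0,0],[0.1,0,0.2,0],[0.08,0,0.5,0],[0.08,0,0.5,0],[0.08,0,0.5,0]]])

```text
t: 10.4
eef_pos: [0.6234, -0.116, 0.1552]
eef_rot: [0.862, 0.506, -0.011, -0.004]
contact_force: [0.7, -0.0, -0.4]
gripper_width: 0.0849
```

```bash
python3 -c "
from h import *
go(.620,-.1385,.092,)"
```

```text
t 10.4 pos [ 0.6234 -0.116   0.1552] ty -29.2 tilt 1.29 [-1.27 -0.25] | turn 0 shift [-0.51  0.23  1.58] q [ 0.42  0.62 -0.48  1.56  0.32  1.06 -0.65] F [ 0.7 -0.  -0.4] w 0.0849
```

play_rows(motion=[[[-0.4,0.2,0,0],[-0.1,0.03,0,0.1],[0,0,0,0]]])

```text
t: 10.65
eef_pos: [0.6174, -0.129, 0.1497]
eef_rot: [0.862, 0.506, -0.013, -0.008]
contact_force: [-0.1, 1.1, 0.6]
gripper_width: 0.0853
```

```bash
python3 -c "
from h import *
go(.620,-.1385,.092,)"
```

```text
t 10.65 pos [ 0.6174 -0.129   0.1497] ty -29.1 tilt 1.79 [-1.78  0.05] | turn 0 shift [-0.16  0.21  1.44] q [ 0.45  0.63 -0.48  1.56  0.32  1.06 -0.63] F [-0.1  1.1  0.6] w 0.0853
```

play_rows(motion=[[[-0.16,0.21,0.1,0],[0,0,0.3,0],[0,0,0.3,0],[0,0,0.3,0],[0,0,0.25,0],[0,0,0.1,0],[0,0,0,0]]])

```text
t: 11.23
eef_pos: [0.6219, -0.136, 0.0945]
eef_rot: [0.861, 0.508, -0.011, -0.007]
contact_force: [-0.0, -0.3, -0.2]
gripper_width: 0.0852
```

```bash
python3 -c "
from h import *
go(.620,-.1385,.092,)"
```

```text
t 11.23 pos [ 0.6219 -0.136   0.0945] ty -29.0 tilt 1.47 [-1.47  0.09] | turn 0 shift [-0.08 -0.01  0.06] q [ 0.44  0.69 -0.46  1.61  0.35  0.95 -0.65] F [-0.  -0.3 -0.2] w 0.0852
```

play_rows(motion=[[[-0.08,0,0.06,0],[0,0,0,0],[0,0,0,0],[0,0,0,0],[0,0,0,0],[0,0,0,0]]], claw=0, squeeze=40)

```text
t: 11.73
eef_pos: [0.6212, -0.1391, 0.0937]
eef_rot: [0.861, 0.508, -0.01, -0.006]
contact_force: [-0.6, 0.5, -0.6]
gripper_width: 0.0541
```

```bash
python3 -c "
from h import *
go(.46,-.3395,.22,)"
```

```text
t 11.73 pos [ 0.6212 -0.1391  0.0937] ty -29.0 tilt 1.32 [-1.32  0.07] | turn 0 shift [-6.37 -1.17 -3.07] q [ 0.45  0.69 -0.46  1.61  0.36  0.94 -0.64] F [-0.6  0.5 -0.6] w 0.0541
```

play_rows(motion=[[[0,0,-0.3,0],[0,0,-0.5,0],[0,0,-0.5,0],[-0.3,0,-0.2,0],[-0.5,-0.1,0,0],[-0.6,-0.1,0,0],[-0.6,-0.1,0,0],[-0.6,-0.1,0,0],[-0.6,-0.1,0,0],[-0.6,-0.1,0,0],[-0.6,-0.1,0,0],[-0.6,-0.1,0,0],[-0.5,-0.1,0,0],[-0.3,-0.1,0,0],[0,0,0,0]]])

```text
t: 12.98
eef_pos: [0.4629, -0.3384, 0.1669]
eef_rot: [0.862, 0.507, -0.01, -0.003]
contact_force: [-0.4, -0.7, -1.4]
gripper_width: 0.0542
```

```bash
python3 -c "
from h import *
go(.461,-.340,.085,)"
```

```text
t 12.98 pos [ 0.4629 -0.3384  0.1669] ty -29.1 tilt 1.23 [-1.2  -0.28] | turn 0 shift [-0.03  0.01  2.05] q [ 0.9   0.52 -0.49  1.72  0.3   0.99 -0.22] F [-0.4 -0.7 -1.4] w 0.0542
```

play_rows(motion=[[[0,0,0.3,0],[0,0,0.4,0],[0,0,0.4,0],[0,0,0.4,0],[0,0,0.3,0]]])

```text
t: 13.4
eef_pos: [0.4628, -0.3415, 0.0977]
eef_rot: [0.863, 0.505, -0.008, 0.001]
contact_force: [-1.2, -0.8, -0.7]
gripper_width: 0.0536
```

```bash
python3 -c "
from h import *
go(.461,-.340,.085,)"
```

```text
t 13.4 pos [ 0.4628 -0.3415  0.0977] ty -29.3 tilt 0.96 [-0.74 -0.61] | turn 0 shift [ 0.02 -0.06  0.32] q [ 0.87  0.6  -0.46  1.8   0.36  0.83 -0.28] F [-1.2 -0.8 -0.7] w 0.0536
```

play_rows(motion=[[[0,-0.04,0.1,0],[0,0,0.06,0]]])

```text
t: 13.57
eef_pos: [0.4609, -0.3394, 0.0896]
eef_rot: [0.863, 0.506, -0.009, 0.0]
contact_force: [0.5, -0.1, -0.1]
gripper_width: 0.0538
```

```bash
python3 -c "
from h import *
go(.461,-.340,.085,)"
```

```text
t 13.57 pos [ 0.4609 -0.3394  0.0896] ty -29.2 tilt 0.98 [-0.84 -0.5 ] | turn 0 shift [-0.01  0.01  0.12] q [ 0.87  0.61 -0.45  1.81  0.37  0.81 -0.28] F [ 0.5 -0.1 -0.1] w 0.0538
```

play_rows(motion=[[[0,0,0.06,0],[0,0,0.03,0]]])

```text
t: 13.73
eef_pos: [0.4615, -0.3389, 0.0865]
eef_rot: [0.862, 0.506, -0.008, 0.0]
contact_force: [0.7, -0.3, -1.2]
gripper_width: 0.0534
```

play_rows(motion=[[[0,0,0.02,0],[0,0,0,0]]])

```text
t: 13.9
eef_pos: [0.4622, -0.3389, 0.0865]
eef_rot: [0.862, 0.506, -0.008, 0.001]
contact_force: [0.1, -0.8, -0.6]
gripper_width: 0.0534
```

play_rows(motion=[[[0,0,0.05,0],[0,0,0.02,0]]])

```text
t: 14.07
eef_pos: [0.4628, -0.3393, 0.0846]
eef_rot: [0.862, 0.506, -0.007, 0.002]
contact_force: [0.2, 0.2, -0.5]
gripper_width: 0.0537
```

play_rows(motion=[[[0,0,0,0],[0,0,0,0],[0,0,0,0],[0,0,0,0]]], claw=1)

```text
t: 14.4
eef_pos: [0.4633, -0.3397, 0.0853]
eef_rot: [0.862, 0.506, -0.007, 0.003]
contact_force: [0.1, -0.6, 0.7]
gripper_width: 0.0854
```

```bash
python3 -c "
from h import *
go(.461,-.340,.085,)"
```

```text
t 14.4 pos [ 0.4633 -0.3397  0.0853] ty -29.2 tilt 0.88 [-0.57 -0.67] | turn 0 shift [-0.03 -0.05  0.01] q [ 0.87  0.61 -0.45  1.82  0.38  0.8  -0.29] F [ 0.1 -0.6  0.7] w 0.0854
```

Released. I'll lift and back off a little so the wrist camera can check the beaker.

play_rows(motion=[[[0,0,-0.3,0],[0,0,-0.5,0],[0,0,-0.7,0],[0,0,-0.7,0],[0,0,-0.7,0],[0,0,-0.4,0],[0,0,0,0]]])

```text
t: 14.98
eef_pos: [0.4636, -0.3372, 0.2217]
eef_rot: [0.862, 0.507, -0.008, 0.0]
contact_force: [-0.3, 0.6, 0.3]
gripper_width: 0.0852
```

```bash
python3 -c "
from h import *
look('w3',[('beaker',(.461,-.34),.04,.12,.15),('plate',(.46,-.34),.0575,.0485,.056),])
go(.58,.11,.20)
"
```

```text
beaker 1250 [ 463.7 -339.9] [55.6 56.9] 30.2 [0.1228 0.1305 0.1318]
plate 4980 [ 464.6 -334.4] [ 98.5 110.9] 61.8 [0.0504 0.0514 0.0549]
t 15.03 pos [ 0.4633 -0.337   0.2204] ty -29.1 tilt 0.93 [-0.82 -0.44] | turn 0 shift [11.19 -2.89  0.38] q [ 0.91  0.47 -0.52  1.65  0.27  1.1  -0.19] F [ 0.5  0.6 -0.1] w 0.0857
```

View pics/w3.png

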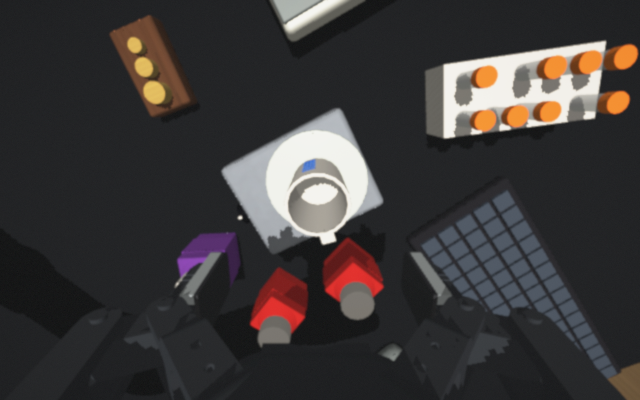

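The beaker stands upright on the plate at (320,190), within about 4 mm of its centre. The jar is next.

play_rows(motion=[[[0.3,-0.1,0,0],[0.5,-0.1,0,0],[0.7,-0.18,0,0],[0.7,-0.18,0,0],[0.7,-0.18,0,0],[0.7,-0.18,0,0],[0.7,-0.18,0,0],[0.7,-0.18,0,0],[0.7,-0.18,0,0],[0.7,-0.18,0,0],[0.7,-0.18,0,0],[0.7,-0.18,0,0],[0.7,-0.18,0,0],[0.7,-0.18,0,0],[0.7,-0.18,0,0],[0.7,-0.18,0,0],[0.3,-0.1,0,0],[0.1,0,0,0],[0,0,0,0]]])

```text
t: 16.62
eef_pos: [0.5633, 0.139, 0.187]
eef_rot: [0.86, 0.509, -0.025, -0.016]
contact_force: [0.1, -0.3, 0.5]
gripper_width: 0.0855
```

```bash
python3 -c "
from h import *
look('w4',[('jar',(.588,.14),.05,.042,.06),('rim',(.587,.138),.085,.0075,.014),('floor',(.587,.138),.085,.002,.02)])
go(.589,.1405,.12)
"
```

```text
jar 3279 [588.9 142.1] [61.5 61.7] 61.6 [0.0495 0.0507 0.0517]
rim 2087 [584.6 138.5] [140.4 140.3] 85.1 [0.0089 0.0102 0.0112]
floor 13067 [587.5 140. ] [165.6 168.6] 89.8 [0.0034 0.0045 0.01  ]
t 16.67 pos [0.5629 0.1384 0.1869] ty -28.8 tilt 3.38 [-3.38  0.11] | turn 0 shift [0.41 0.63 1.63] q [ 0.08  0.55 -0.56  1.63  0.29  1.11 -1.07] F [-0.7 -0.9  0.2] w 0.0857
```

View pics/w4.png

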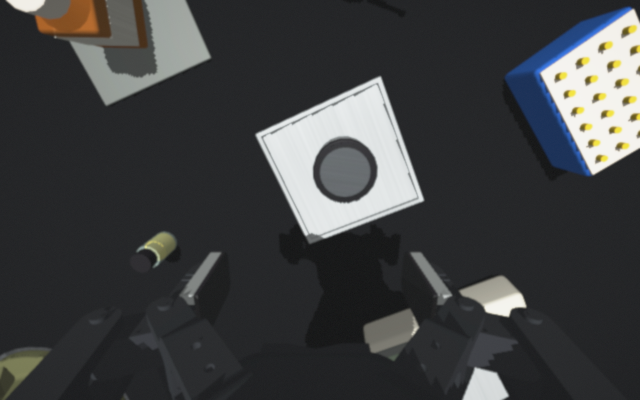

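play_rows(motion=[[[0.3,0.4,0.2,0],[0.1,0.2,0.5,0],[0,0,0.6,0],[0,0,0.6,0],[0,0,0.4,0],[0,0,0,0]]])

```text
t: 17.17
eef_pos: [0.5861, 0.1304, 0.0888]
eef_rot: [0.863, 0.504, -0.027, -0.013]
contact_force: [-0.1, -0.2, -0.1]
gripper_width: 0.0856
```

```bash
python3 -c "
from h import *
go(.589,.142,.019)
"
```

```text
t 17.17 pos [0.5861 0.1304 0.0888] ty -29.4 tilt 3.42 [-3.41 -0.23] | turn 0 shift [0.35 0.01 1.74] q [ 0.05  0.68 -0.51  1.69  0.37  0.94 -1.11] F [-0.1 -0.2 -0.1] w 0.0856
```

play_rows(motion=[[[0.3,0,0.2,0],[0.05,0,0.4,0],[0,0,0.4,0],[0,0,0.4,0],[0,0,0.2,0],[0,0,0,0]]])

```text
t: 17.67
eef_pos: [0.5929, 0.1395, 0.0247]
eef_rot: [0.865, 0.501, -0.025, -0.012]
contact_force: [0.0, -0.2, 0.3]
gripper_width: 0.0855
```

```bash
python3 -c "
from h import *
go(.589,.142,.019)
"
```

```text
t 17.67 pos [0.5929 0.1395 0.0247] ty -29.9 tilt 3.15 [-3.14 -0.26] | turn 0 shift [ 0.01 -0.11  0.15] q [ 0.01  0.76 -0.47  1.72  0.42  0.82 -1.17] F [ 0.  -0.2  0.3] w 0.0855
```

play_rows(motion=[[[0,-0.11,0.16,0],[0,0,0,0]]])

```text
t: 17.83
eef_pos: [0.5894, 0.142, 0.0192]
eef_rot: [0.865, 0.5, -0.024, -0.012]
contact_force: [-0.9, -0.3, 0.0]
gripper_width: 0.0851
```

play_rows(motion=[[[0,0,0,0],[0,0,0,0],[0,0,0,0],[0,0,0,0],[0,0,0,0]]], claw=0, squeeze=50)

```text
t: 18.25
eef_pos: [0.5908, 0.1428, 0.0224]
eef_rot: [0.865, 0.501, -0.022, -0.011]
contact_force: [0.1, -0.1, -1.8]
gripper_width: 0.0614
```

```bash
python3 -c "
from h import *
go(.62,-.134,.14)
"
```

```text
t 18.25 pos [0.5908 0.1428 0.0224] ty -29.9 tilt 2.82 [-2.81 -0.18] | turn 0 shift [-5.71  3.96 -2.95] q [ 0.    0.76 -0.46  1.73  0.42  0.8  -1.18] F [ 0.1 -0.1 -1.8] w 0.0614
```

play_rows(motion=[[[0,0,-0.3,0],[0,0,-0.5,0],[0,0,-0.6,0],[0,0,-0.6,0],[0,0,-0.5,0],[-0.3,0.2,-0.3,0],[-0.5,0.35,-0.1,0],[-0.6,0.42,0,0],[-0.6,0.42,0,0],[-0.6,0.42,0,0],[-0.6,0.42,0,0],[-0.6,0.42,0,0],[-0.6,0.42,0,0],[-0.6,0.42,0,0],[-0.4,0.3,0,0],[-0.2,0.1,0,0],[0,0,0,0]]])

```text
t: 19.67
eef_pos: [0.6214, -0.1375, 0.1574]
eef_rot: [0.864, 0.504, -0.019, -0.011]
contact_force: [-0.5, -0.4, -1.5]
gripper_width: 0.0615
```

```bash
python3 -c "
from h import *
go(.621,-.134,.078)
"
```

```text
t 19.67 pos [ 0.6214 -0.1375  0.1574] ty -29.5 tilt 2.46 [-2.46 -0.04] | turn 0 shift [0.12 0.02 1.98] q [ 0.48  0.64 -0.53  1.53  0.35  1.11 -0.65] F [-0.5 -0.4 -1.5] w 0.0615
```

play_rows(motion=[[[0.1,0,0.2,0],[0,0,0.4,0],[0,0,0.4,0],[0,0,0.4,0],[0,0,0.2,0]]])

```text
t: 20.08
eef_pos: [0.6225, -0.1234, 0.0941]
eef_rot: [0.862, 0.507, -0.015, -0.011]
contact_force: [-1.0, 0.7, -1.9]
gripper_width: 0.061
```

```bash
python3 -c "
from h import *
go(.621,-.134,.078)
"
```

```text
t 20.08 pos [ 0.6225 -0.1234  0.0941] ty -29.1 tilt 2.12 [-2.1   0.23] | turn 0 shift [-0.24  0.11  0.4 ] q [ 0.45  0.7  -0.51  1.61  0.39  0.97 -0.7 ] F [-1.   0.7 -1.9] w 0.061
```

play_rows(motion=[[[-0.24,0.11,0.15,0],[-0.05,0.03,0.1,0],[0,0,0,0]]])

```text
t: 20.33
eef_pos: [0.6205, -0.131, 0.0817]
eef_rot: [0.86, 0.51, -0.015, -0.013]
contact_force: [-0.7, 0.1, -1.2]
gripper_width: 0.0612
```

```bash
python3 -c "
from h import *
go(.621,-.134,.078)
"
```

```text
t 20.33 pos [ 0.6205 -0.131   0.0817] ty -28.6 tilt 2.32 [-2.28  0.41] | turn 0 shift [-0.06  0.05  0.09] q [ 0.46  0.72 -0.51  1.61  0.4   0.96 -0.69] F [-0.7  0.1 -1.2] w 0.0612
```

play_rows(motion=[[[-0.06,0.05,0.06,0],[0,0,0.03,0]]])

```text
t: 20.5
eef_pos: [0.6217, -0.1342, 0.0788]
eef_rot: [0.86, 0.51, -0.015, -0.013]
contact_force: [-0.1, 0.4, -1.7]
gripper_width: 0.0612
```

play_rows(motion=[[[0,0,0.03,0],[0,0,0,0]]])

```text
t: 20.67
eef_pos: [0.6222, -0.1344, 0.0782]
eef_rot: [0.86, 0.51, -0.014, -0.012]
contact_force: [0.6, 0.8, -1.4]
gripper_width: 0.0613
```

play_rows(motion=[[[0,0,0.05,0],[0,0,0.03,0]]])

```text
t: 20.83
eef_pos: [0.623, -0.1338, 0.0774]
eef_rot: [0.86, 0.51, -0.013, -0.012]
contact_force: [-4.1, -0.1, 9.6]
gripper_width: 0.0614
```

play_rows(motion=[[[0,0,0.03,0],[0,0,0.02,0]]])

```text
t: 21.0
eef_pos: [0.6228, -0.134, 0.0776]
eef_rot: [0.86, 0.51, -0.013, -0.011]
contact_force: [-0.9, 0.4, 1.7]
gripper_width: 0.0611
```

Contact at z = 0.0776. I'll release here.

play_rows(motion=[[[0,0,0,0],[0,0,0,0],[0,0,0,0],[0,0,0,0]]], claw=1)

```text
t: 21.33
eef_pos: [0.624, -0.1339, 0.0787]
eef_rot: [0.86, 0.51, -0.012, -0.01]
contact_force: [0.1, -0.4, 0.1]
gripper_width: 0.0853
```

play_rows(motion=[[[0,0,-0.2,0],[0,0,-0.5,0],[0,0,-0.7,0],[0,0,-0.7,0],[0,0,-0.7,0],[0,0,-0.4,0],[0,0,-0.2,0],[0,0,0,0]]])

```text
t: 22.0
eef_pos: [0.628, -0.1338, 0.2224]
eef_rot: [0.86, 0.51, -0.012, -0.012]
contact_force: [0.1, -0.6, -0.3]
gripper_width: 0.0853
```

```bash
python3 -c "
from h import *
look('w5',[('jar',(.62,-.134),.045,.095,.12),('pan',(.62,-.135),.0575,.057,.066),('bal',(.605,-.135),.13,.04,.066)])
go(.46,.35,.22)
"
```

```text
jar 3514 [ 622.9 -134.9] [62.  61.6] 63.6 [0.1054 0.1066 0.1076]
pan 4290 [ 619.  -134.5] [109.3 108.6] 15.1 [0.0593 0.0602 0.0611]
bal 15919 [ 602.7 -133.6] [139.1 183.8] 88.2 [0.0473 0.0509 0.0605]
t 22.05 pos [ 0.6277 -0.1338  0.2215] ty -28.6 tilt 1.96 [-1.9   0.45] | turn 0 shift [ 8.61 -9.47  0.27] q [ 0.49  0.6  -0.56  1.43  0.31  1.24 -0.6 ] F [ 0.8  0.9 -0.1] w 0.0852
```

View pics/w5.png

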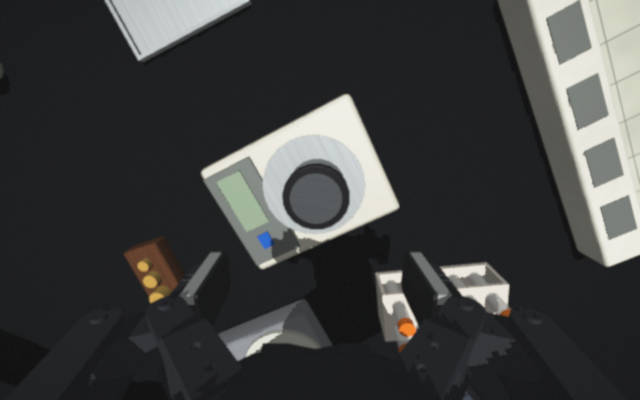

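The jar sits flat on the pan at (316,195), about 4 mm off centre. I'll go back to the bottle at a moderate speed to limit tilt drift.

play_rows(motion=[[[0.2,-0.2,0,0],[0.35,-0.38,0,0],[0.35,-0.38,0,0],[0.35,-0.38,0,0],[0.35,-0.38,0,0],[0.35,-0.38,0,0],[0.35,-0.38,0,0],[0.35,-0.38,0,0],[0.35,-0.38,0,0],[0.35,-0.38,0,0],[0.35,-0.38,0,0],[0.35,-0.38,0,0],[0.35,-0.38,0,0],[0.35,-0.38,0,0],[0.35,-0.38,0,0],[0.35,-0.38,0,0],[0.35,-0.38,0,0],[0.35,-0.38,0,0],[0.35,-0.38,0,0],[0.2,-0.2,0,0]]])

```text
t: 23.72
eef_pos: [0.4693, 0.2618, 0.2006]
eef_rot: [0.858, 0.511, -0.037, -0.024]
contact_force: [-0.6, 1.3, -0.2]
gripper_width: 0.0853
```

```bash
python3 -c "
from h import *
go(.45,.35,.22,-30)
"
```

```text
t 23.72 pos [0.4693 0.2618 0.2006] ty -28.5 tilt 5.06 [-5.04  0.29] | turn 0.25 shift [ 1.65 -1.55 -0.43] q [-0.12  0.49 -0.62  1.71  0.25  1.11 -1.31] F [-0.6  1.3 -0.2] w 0.0853
```

play_rows(motion=[[[0,0,0,0],[0,0,0,0],[0,0,0,0],[0,0,0,0],[0,0,0,0],[0,0,0,0]]])

```text
t: 24.22
eef_pos: [0.4673, 0.2599, 0.1973]
eef_rot: [0.858, 0.512, -0.04, -0.024]
contact_force: [-0.8, -0.2, 1.4]
gripper_width: 0.0857
```

```bash
python3 -c "
from h import *
go(.45,.35,.22,-30)
"
```

```text
t 24.22 pos [0.4673 0.2599 0.1973] ty -28.5 tilt 5.36 [-5.35  0.08] | turn 0.25 shift [ 1.71 -1.54 -0.52] q [-0.12  0.49 -0.62  1.71  0.25  1.1  -1.31] F [-0.8 -0.2  1.4] w 0.0857
```

play_rows(motion=[[[0,0,0,-1],[0,0,0,-1],[0,0,0,-1],[0,0,0,-1],[0,0,0,-1],[0,0,0,0]]])

```text
t: 24.72
eef_pos: [0.4704, 0.2546, 0.1975]
eef_rot: [0.691, 0.721, -0.033, -0.032]
contact_force: [-0.1, -0.5, 0.2]
gripper_width: 0.0852
```

```bash
python3 -c "
from h import *
go(.45,.35,.22,-30)
"
```

```text
t 24.72 pos [0.4704 0.2546 0.1975] ty 2.5 tilt 5.24 [-4.49  2.68] | turn 5.41 shift [ 1.81 -1.68 -0.41] q [-0.02  0.52 -0.77  1.71  0.33  1.13 -0.85] F [-0.1 -0.5  0.2] w 0.0852
```

play_rows(motion=[[[0,0,0,-1],[0,0,0,-1],[0,0,0,-1],[0,0,0,-1],[0,0,0,-1],[0,0,0,-1],[0,0,0,-1],[0,0,0,-1],[0,0,0,-1],[0,0,0,-0.4],[0,0,0,0]]])

```text
t: 25.63
eef_pos: [0.4745, 0.2474, 0.1973]
eef_rot: [0.271, 0.962, -0.014, -0.043]
contact_force: [-0.8, -0.2, 0.1]
gripper_width: 0.0851
```

```bash
python3 -c "
from h import *
go(.462,.35,.21)
"
```

```text
t 25.63 pos [0.4745 0.2474 0.1973] ty 58.7 tilt 5.16 [-5.14 -0.26] | turn 0 shift [ 1.63  2.01 -0.3 ] q [ 0.13  0.61 -1.05  1.71  0.49  1.21 -0.03] F [-0.8 -0.2  0.1] w 0.0851
```

play_rows(motion=[[[0.3,0.4,0,0],[0.4,0.5,0,0],[0.4,0.5,0,0],[0.3,0.4,0,0],[0,0,0,0]]])

```text
t: 26.05
eef_pos: [0.4677, 0.3366, 0.1965]
eef_rot: [0.287, 0.957, -0.016, -0.042]
contact_force: [0.3, -0.4, 0.6]
gripper_width: 0.0852
```

```bash
python3 -c "
from h import *
look('w6',[('cap',(.462,.374),.04,.095,.112),('body',(.462,.374),.04,.04,.079)])
go(.462,.374,.13)
"
```

```text
cap 1467 [460.8 372.7] [35.2 34.7] 12.6 [0.1031 0.1041 0.105 ]
body 1369 [460.9 373.1] [50.2 50.3] 60.0 [0.071  0.0742 0.0774]
t 26.1 pos [0.4682 0.3348 0.1963] ty 56.7 tilt 5.19 [-5.16 -0.49] | turn 0 shift [0.55 0.83 1.66] q [-0.06  0.66 -1.    1.61  0.5   1.25 -0.17] F [0.2 0.1 0.6] w 0.0856
```

View pics/w6.png

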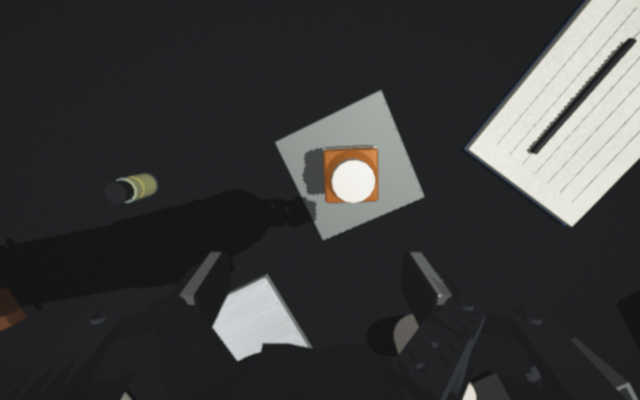

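play_rows(motion=[[[0.3,0.4,0,-0.3],[0.2,0.4,0,-0.2],[0,0,0,0]]])

```text
t: 26.35
eef_pos: [0.4704, 0.3696, 0.1953]
eef_rot: [0.267, 0.963, -0.018, -0.041]
contact_force: [-0.7, -0.7, -0.3]
gripper_width: 0.0856
```

```bash
python3 -c "
from h import *
go(.459,.373,.12)
"
```

```text
t 26.35 pos [0.4704 0.3696 0.1953] ty 59.1 tilt 5.17 [-5.12 -0.72] | turn 0 shift [0.15 0.03 1.9 ] q [-0.13  0.69 -1.    1.55  0.52  1.28 -0.17] F [-0.7 -0.7 -0.3] w 0.0856
```

play_rows(motion=[[[0.15,0.03,0.2,-0.15],[0,0,0.4,0],[0,0,0.5,0],[0,0,0.5,0],[0,0,0.3,0],[0,0,0,0]]])

```text
t: 26.85
eef_pos: [0.4596, 0.365, 0.1151]
eef_rot: [0.267, 0.963, -0.02, -0.04]
contact_force: [-0.6, -0.6, 0.1]
gripper_width: 0.0855
```

```bash
python3 -c "
from h import *
go(.459,.373,.042)
"
```

```text
t 26.85 pos [0.4596 0.365  0.1151] ty 59.2 tilt 5.13 [-5.03 -0.97] | turn 0 shift [-0.01  0.27  1.82] q [-0.15  0.76 -0.95  1.67  0.6   1.12 -0.24] F [-0.6 -0.6  0.1] w 0.0855
```

play_rows(motion=[[[0,0.25,0,-0.1],[0,0,0.3,0],[0,0.05,0.4,0],[0,0.05,0.4,0],[0,0.05,0.35,0],[0,0,0.2,0],[0,0,0,0]]])

```text
t: 27.43
eef_pos: [0.4651, 0.3767, 0.0458]
eef_rot: [0.265, 0.963, -0.018, -0.039]
contact_force: [-0.0, 0.1, -1.2]
gripper_width: 0.0859
```

```bash
python3 -c "
from h import *
go(.459,.373,.042)
"
```

```text
t 27.43 pos [0.4651 0.3767 0.0458] ty 59.4 tilt 4.91 [-4.82 -0.87] | turn 0 shift [ 0.08 -0.15  0.11] q [-0.2   0.85 -0.89  1.71  0.68  1.01 -0.3 ] F [-0.   0.1 -1.2] w 0.0859
```

play_rows(motion=[[[0.08,-0.15,0.08,-0.1],[0,0,0,0]]])

```text
t: 27.6
eef_pos: [0.4584, 0.3731, 0.0429]
eef_rot: [0.259, 0.965, -0.018, -0.039]
contact_force: [-1.4, -0.9, 0.3]
gripper_width: 0.0857
```

play_rows(motion=[[[0,0,0,0],[0,0,0,0],[0,0,0,0],[0,0,0,0],[0,0,0,0],[0,0,0,0]]], claw=0, squeeze=50)

```text
t: 28.1
eef_pos: [0.4594, 0.3739, 0.0461]
eef_rot: [0.259, 0.965, -0.017, -0.037]
contact_force: [-0.4, 0.4, -1.2]
gripper_width: 0.0492
```

```bash
python3 -c "
from h import *
go(.583,.138,.1)
"
```

```text
t 28.1 pos [0.4594 0.3739 0.0461] ty 60.0 tilt 4.69 [-4.63 -0.72] | turn 0 shift [-5.54 -3.63 -1.52] q [-0.19  0.84 -0.89  1.73  0.69  1.   -0.3 ] F [-0.4  0.4 -1.2] w 0.0492
```

play_rows(motion=[[[0,0,-0.3,0],[0,0,-0.5,0],[0,0,-0.5,0],[-0.2,-0.1,-0.3,0],[-0.4,-0.26,0,0],[-0.5,-0.33,0,0],[-0.5,-0.33,0,0],[-0.5,-0.33,0,0],[-0.5,-0.33,0,0],[-0.5,-0.33,0,0],[-0.5,-0.33,0,0],[-0.5,-0.33,0,0],[-0.5,-0.33,0,0],[-0.5,-0.33,0,0],[-0.3,-0.2,0,0],[0,0,0,0]]])

```text
t: 29.43
eef_pos: [0.5866, 0.137, 0.1179]
eef_rot: [0.256, 0.966, -0.014, -0.037]
contact_force: [-0.2, -0.7, -1.9]
gripper_width: 0.049
```

```bash
python3 -c "
from h import *
go(.584,.139,.046)
"
```

```text
t 29.43 pos [0.5866 0.137  0.1179] ty 60.4 tilt 4.49 [-4.46 -0.48] | turn 0 shift [-0.03  0.09  1.8 ] q [ 0.27  0.78 -0.98  1.63  0.65  1.17  0.18] F [-0.2 -0.7 -1.9] w 0.049
```

play_rows(motion=[[[0,0.08,0.2,0],[0,0,0.4,0],[0,0,0.4,0],[0,0,0.3,0],[0,0,0.1,0]]])

```text
t: 29.85
eef_pos: [0.5837, 0.1441, 0.0623]
eef_rot: [0.256, 0.966, -0.012, -0.035]
contact_force: [-0.7, 0.0, -0.6]
gripper_width: 0.0488
```

```bash
python3 -c "
from h import *
go(.584,.139,.046)
"
```

```text
t 29.85 pos [0.5837 0.1441 0.0623] ty 60.4 tilt 4.26 [-4.25 -0.24] | turn 0 shift [-0.09 -0.09  0.41] q [ 0.24  0.84 -0.93  1.69  0.71  1.07  0.12] F [-0.7  0.  -0.6] w 0.0488
```

play_rows(motion=[[[-0.09,-0.09,0.15,0],[0,0,0.1,0],[0,0,0.05,0]]])

```text
t: 30.1
eef_pos: [0.583, 0.1416, 0.0491]
eef_rot: [0.254, 0.967, -0.011, -0.036]
contact_force: [-0.1, 0.7, -2.0]
gripper_width: 0.0493
```

play_rows(motion=[[[0,0,0.05,0],[0,0,0.03,0]]])

```text
t: 30.27
eef_pos: [0.5829, 0.142, 0.046]
eef_rot: [0.254, 0.967, -0.011, -0.036]
contact_force: [-0.1, -0.4, -2.6]
gripper_width: 0.0493
```

play_rows(motion=[[[0,-0.05,0.04,0],[0,0,0.03,0]]])

```text
t: 30.43
eef_pos: [0.5822, 0.1408, 0.0448]
eef_rot: [0.254, 0.967, -0.01, -0.035]
contact_force: [-3.9, -4.1, 16.3]
gripper_width: 0.0492
```

play_rows(motion=[[[0,0,0.03,0],[0,0,0.02,0]]])

```text
t: 30.6
eef_pos: [0.5822, 0.1408, 0.0449]
eef_rot: [0.254, 0.967, -0.01, -0.034]
contact_force: [-0.9, 0.2, 0.4]
gripper_width: 0.0492
```

Contact with the tray floor. I'll release, lift and check all the cameras.

play_rows(motion=[[[0,0,0,0],[0,0,0,0],[0,0,0,0],[0,0,0,0]]], claw=1)

```text
t: 30.93
eef_pos: [0.583, 0.1408, 0.0459]
eef_rot: [0.254, 0.967, -0.01, -0.033]
contact_force: [-0.5, 0.2, -0.3]
gripper_width: 0.0849
```

play_rows(motion=[[[0,0,-0.2,0],[0,0,-0.5,0],[0,0,-0.7,0],[0,0,-0.7,0],[0,0,-0.7,0],[0,0,-0.7,0],[0,0,-0.4,0],[0,0,0,0]]])

```text
t: 31.6
eef_pos: [0.593, 0.1415, 0.2104]
eef_rot: [0.253, 0.967, -0.009, -0.036]
contact_force: [-0.0, 0.2, 0.6]
gripper_width: 0.0854
```

```bash
python3 -c "
from h import *
look('w7',[('cap',(.585,.14),.04,.095,.112),('body',(.585,.14),.04,.03,.079),('rim',(.587,.138),.085,.0075,.014)])
go(.5,-0.05,.25)
p,d=snapshot('scene');cv2.imwrite('pics/s7.png',p[...,::-1])
"
```

```text
cap 1256 [584.7 141.1] [35. 35.] 76.1 [0.103  0.1041 0.105 ]
body 1274 [584.7 140.9] [50.5 50.7] 59.9 [0.0551 0.074  0.0773]
rim 1744 [585.1 139. ] [140.5 140.4] 85.1 [0.0089 0.0101 0.0111]
t 31.65 pos [0.5927 0.1414 0.2092] ty 60.7 tilt 4.25 [-4.24 -0.05] | turn 0 shift [-0.26 -5.34 -0.84] q [ 0.29  0.7  -1.03  1.5   0.56  1.34  0.26] F [0.1 0.3 1. ] w 0.085
```

View pics/w7.png

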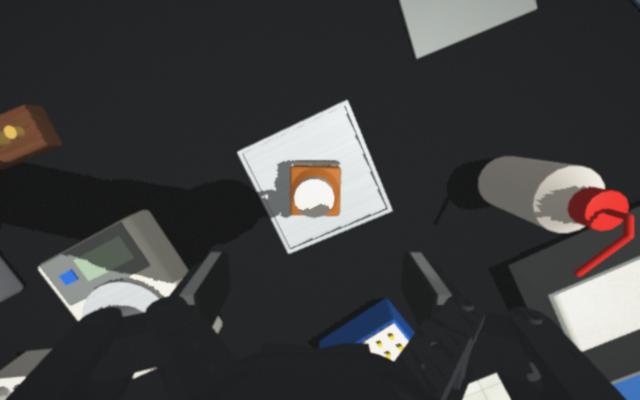

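View pics/s7.png

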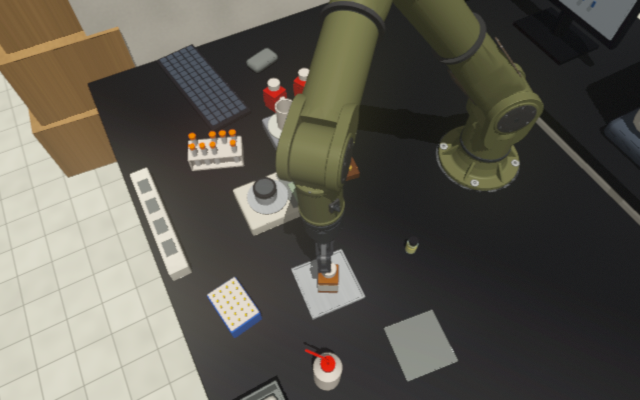

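The bottle stands upright in the tray, about 2 mm off centre by wrist depth. In the scene view the jar is on the balance at (265,187) and the beaker is on the stirrer at (283,110). The wash bottle and vial are where they started, and the gripper is clear above everything.

```bash
python3 -c "
from rig import *
finish_job()
print(state()['t'])"
```

```text
the job is handed in; nothing more can be done
the job is handed in; nothing more can be done
```

All three vessels are on their stations and the job was handed in at about 32 s. I parked the bottle on the mat, moved the beaker to the stirrer and the jar to the balance, then put the bottle in the tray.

| Vessel | Place | Off centre (wrist depth) |
|---|---|---|
| Jar | Balance pan | about 4 mm |
| Beaker | Stirrer plate | about 3 mm |
| Bottle | Tray floor | about 2 mm |

- **Height and tilt:** the measured top heights matched vessels standing flat at the right level. I measured the beaker and jar just after placing them. After the last placement I checked them only by eye in the scene picture, where the arm partly hid the beaker and stirrer.
- **Bystanders:** the wash bottle and vial looked unmoved in the last picture, and I left the red and purple look-alikes alone. The open gripper hung clear of everything at hand-in.
- **Disagreements:** the two fixed cameras differed by about 3–7 mm, so I relied on wrist-camera depth.
- **Tool tilt:** the tool drifted up to about 5° from vertical during the moves. I saw no effect on the final poses.
- **Force:** setting the bottle on the mat pushed the wrist force to 43 N. That is under the 120 N wrist limit, and it was the vessel pressing on the mat rather than the arm or gripper body.

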